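# Reload the film dispenser and close it

### The job

Put the new, thick roll of wrapping film (not the thin used-up core beside it) into the open film dispenser: lower it, without dropping it, so that its two end journals rest in the two V saddles, and let go. Then swing the cover fully shut, and last fold the front clip down flat against the front of the dispenser. Leave the used core, the brush and the mug where they are.

Things in the scene. Friction and masses are not known exactly. Their poses are not given: they have to be found in the camera images.
- roll_center (a point): Centre of the new film roll, the thick one of the two rolls lying loose on the shallow tray: a pale greyish-white cylinder 52 mm in diameter, 164 mm long, with a grey journal 16 mm in diameter standing 18 mm out of each end (200 mm overall, about 0.25 kg). y is the roll's axis; x and z turn with it as it rolls. It lies on the tray floor, 3 mm above the table. Grasp it across its diameter.
- core_center (a point): Centre of the used-up core, to be left alone: a bare cardboard tube 34 mm in diameter, 164 mm long, with the same grey journals (200 mm overall), on the same tray, roughly parallel to the roll and about 116 mm from it. y is its axis.
- tray: The shallow aluminium tray that carries the roll and the core; it is fixed. 250 mm (x) by 280 mm (y), rim 17 mm high. Origin at the centre of its underside.
- dispenser: Film dispenser: a bare steel tub 140 mm (x) by 221 mm (y), fixed. Origin at the centre of its underside, z up; -x points out of its front (clip side), +x to the hinge at the back. Inner faces of front and rear wall at x = -68 and +68 mm; front wall 51 mm high, rear wall 63, end walls 64. Two grey saddles, each with a V notch for a journal, stand inside at y = -91 and +91 mm (see saddle_center).
- saddle_center (a point): Where the roll's centre lies when both journals rest in the V notches: above the dispenser's middle, 58 mm above the table; axes as the dispenser's, the roll then lying along y. The saddles are 8 mm thick; each 90-degree V is 43 mm wide at its mouth, 68 mm above the table, its bottom at 47 mm. The film part fits between the saddles with 5 mm to spare at each end.
- lid (a joint): Angle of the steel cover about its hinge at the dispenser's rear edge: 0 fully shut, growing as it opens, stop at 1.92. It starts open at 1.70 to 1.85 (a little back beyond upright; with the clip it then reaches 250 mm above the table) and stays by hinge friction (0.28 N m; 3 to 5 N at its edge moves it) wherever it is left. Shut, its flat top is 93 mm above the table.
- lid_hinge (a point): Middle of the cover's hinge axis: 70 mm behind the dispenser's middle (+x) and 68 mm above the table; the axis runs along y.
- lid_edge (a point): Point on the outer face of the cover, mid-width, 120 mm from the hinge axis along the cover and 25 mm outward of it; the flat top ends here, then the cover slopes to its front edge, 141 mm from the axis. With the cover shut it lies 50 mm in front of the dispenser's middle, 93 mm above the table.
- clip (a joint): Angle of the grey clip, a flap 60 mm wide, 32 mm long, 3 mm thick, hinged at the cover's front edge, relative to the cover: 0 folded down flat against the dispenser's front (cover shut), 1.57 sticking straight out. It starts at 1.25 to 1.5 and stays where it is left (friction 0.05 N m; 2 N at its free edge moves it).
- clip_hinge (a point): Middle of the clip's hinge axis, on the cover's front edge, parallel to the dispenser's y. With the cover shut it lies 74.5 mm in front of the dispenser's middle (-x) and 72 mm above the table.
- clip_edge (a point): Point of the clip 26 mm from its hinge, mid-width, 6 mm short of its free edge. Shut, it lies straight under the hinge.
- brush: A pastry brush lying on the table between tray and dispenser, 190 mm long, a bystander.
- mug: A white mug with chopsticks, 95 mm high (chopsticks to 210 mm), a bystander behind the tray and dispenser.
Not all that is in view belongs to the job. Leave any purple look-alike of the part that bears roll_center alone.

How it is judged:
On the way, in this order (a step that is already met when the one before it is completed fails the run):
1. the roll rests in both V saddles, let go (x of roll_center in the frame of saddle_center between -0.005 and 0.005 m and y of roll_center in the frame of saddle_center between -0.008 and 0.008 m and z of roll_center in the frame of saddle_center between -0.005 and 0.005 m and angle between the y axis of roll_center and the y axis of saddle_center, either way round below 0.05 rad and contact force between the fingers and roll below 0.1 N), for 0.2 s.
2. the cover is shut (value of joint lid below 0.04 rad), for 0.1 s.
3. the clip is folded down flat (value of joint clip below 0.15 rad and value of joint lid below 0.04 rad), for 0.1 s.
At the end, for the whole second after the job is handed in: The film roll lies at rest with both journals in the V saddles (centre within 5 mm across and in height and 8 mm along, axis within 0.05 rad), the cover is shut (under 0.04 rad) and the clip is folded down against the front (under 0.15 rad) (all of step 3 and x of roll_center in the frame of saddle_center between -0.005 and 0.005 m and y of roll_center in the frame of saddle_center between -0.008 and 0.008 m and z of roll_center in the frame of saddle_center between -0.005 and 0.005 m and angle between the y axis of roll_center and the y axis of saddle_center, either way round below 0.05 rad and linear speed of roll below 0.02 m/s); the robot touches nothing.
It fails at once if the roll is dropped or thrown (moving faster than 0.5 m/s with no finger on it) (contact force between the fingers and roll below 0.05 N and linear speed of roll above 0.5 m/s).
It fails at once if the used core is moved by more than 40 mm (distance of core_center from where it was at the start of the episode above 0.04 m).
It fails at once if the brush or the mug is moved by more than 40 mm (distance of any of brush, mug from where it was at the start of the episode above 0.04 m).
It also fails if it takes over 72 s, if anything falls off the work surface, if the arm or the gripper's body presses on something with over 40 N, if the wrist force passes 120 N, or if a joint passes its speed limit or range.

### The arm

A 7-joint arm with a two-finger parallel gripper is mounted at the origin on the work surface. World frame = base frame: x ahead of the robot, y to its left, z up, the work surface at z = 0. Lengths are in m, angles in rad, forces in N, time in s.
With the tool pointing down it reaches from about 0.4 to 0.85 m from the base axis. Payload 4.5 kg.
Tool frame: the origin (TCP) lies at the very end of the fingers, on their centre line; the grasp point (between the pads) lies 19 mm behind it; z points along the fingers, y is the line along which they close (so a half turn about z gives the same grasp; the last joint's range is limited). The gripper opens to 88 mm and grips with 3 to 60 N. Pads are 18 mm wide; open, the fingers measure 123 mm over their backs; the gripper's body (75 mm by 187 mm) begins 45 mm behind the grasp point.
Start: joints at [-1.292, 0.689, -0.195, 1.565, 0.157, 0.902, -0.215], TCP at [0.151, 0.606, 0.239] pointing down, gripper open.
Joint ranges: [-3.01, 3.01], [-0.46, 2.08], [-1.47, 1.51], [0.13, 2.56], [-1, 4.14], [0.04, 2.09], [-2.66, 2.66]. Speed limits (rad/s): [2.57, 2.57, 3.14, 3.14, 3.14, 3.14, 3.14].

### API

Orientations are given as a unit quaternion [x, y, z, w].
In Python, from plant import r gives the robot as it stands. The module is installed in compiled form; this text tells all that it offers.
- The arm moves only by the tool step_arm, never from a script. Its argument "increments" is a list of rows, each a list of 2 entries, a list of its own where there are three numbers: the shift along the world's x, y, z in cm, then the turn, a rotation vector about the world's x, y, z in degrees. A call has exactly 10 rows; each row shifts and turns the commanded pose from where the row before left it; what a row does not reach is not made up. A row lasts 1/10 s, in which the tool goes at most 50 mm and 8.59 degrees, less where a joint would pass 70% of its speed; a pose out of reach is approached as far as the arm can. A call is refused whole if a number of a shift passes 5 or a number of a turn 8.59, either way. A call with a gripper value outside its range is refused whole. "fingers" is the opening, from 0 (shut) to 1 (fully open), set as the call begins (left out, the last holds). The fingers move at their own pace and stop on an object; "grip_force" is the grip in N (left out, the last holds). Time passes only in rows, so rows that do not move let the fingers close, or fill a call up. It gives the time, the measured TCP pose, the force, the opening and the grip force at its end, in the units of the state.
- r.get_state(): the state, without advancing time (a new reading comes with each control period).
- r.snapshot(name): name is "scene" or "top" or "wrist"; returns (picture, depth): 420x560x3 uint8, red, green, blue; 420x560 float32, m along the optical axis (not along the pixel's ray), 0 where there is no reading.
- r.calibration(name): a dict with "fov_y" (degrees; the focal length in pixels is half the picture's height over the tangent of half this angle, whatever the lens; pixels are square), "cx", "cy" (the principal point, pixels), "R" (3x3) and "t" (3): a world point X has camera coordinates R X + t. Camera axes: x right, y down, z forward; pixel columns grow to the right and rows downward; lengths in m; the calibration is good to about 2 mm. The wrist camera is an equidistant fisheye: a pixel r from the principal point sees the ray r / f radians off the axis. A picture is of the moment at which its call begins: read the wrist's pose just before it. calibration takes no time and is no camera call; for the wrist camera it gives the pose at the moment of the call.
- r.finish_job(): hands the job in; it is judged then, once.
The state is a dict: "clock": time; "q": joint angles; "qd": joint speeds; "joint_torque": joint torques, N m; "tool_pos": TCP position; "eef_rot": TCP orientation; "contact_force": force on the tool from outside, world axes, zero at the start; "moment": the same for the moment, N m; "opening": opening from 0.0 (shut) to 1.0 (fully open); "finger_force": force on a finger pad.
Only numpy, scipy, OpenCV 4.12 (cv2) and the standard library are available. Lean on these libraries where they do the work, as an engineer would, in place of code of your own. Each camera call takes 0.05 s, during which the arm holds its last target. There are 200 camera calls.

## Working session

There is one attempt and no reset: what is moved stays moved. The work goes in short steps, Python scripts to look and compute and a tool call to move; the robot and the scene stay as the last step left them, time stands still between calls to the robot, and variables do not carry over. Pictures are saved under pics/ and viewed, at most 10 in all, crops included, and the job is handed in when it is done.

Besides the shell and the picture viewer there is one more tool, called after "Call:" as a command line: name --argument value ..., lists and objects as JSON in quotes. step_arm: Moves the arm, as the interface text tells. Its arguments: {"type":"object","properties":{"increments":{"type":"array","items":{"type":"array"}},"fingers":{"type":"number"},"grip_force":{"type":"number"}},"required":["increments"]}

```bash
mkdir -p pics
cat > h.py <<'E'
import numpy as np, cv2
from plant import r
def snap(n,f):
    c=r.calibration(n); p,d=r.snapshot(n); cv2.imwrite('pics/'+f+'.png',p[:,:,::-1]); np.savez('pics/'+f+'.npz',d=d,p=p,**{k:c[k] for k in('fov_y','cx','cy','R','t')}); return p,d,c
def load(f): return np.load('pics/'+f+'.npz')
def cloud(z,fish=False):
    d=z['d'];H,W=d.shape;f=H/2/np.tan(np.radians(z['fov_y'])/2)
    v,u=np.mgrid[:H,:W]; x=u-z['cx'];y=v-z['cy']
    if fish:
        rr=np.hypot(x,y)+1e-9; k=np.tan(rr/f)/rr; X=np.stack([x*k*d,y*k*d,d],-1)
    else: X=np.stack([x/f*d,y/f*d,d],-1)
    return (X-z['t'])@z['R']   # R^T (X-t)
E
python3 - <<'E'
from h import *
a,_,c=snap('scene','s0'); b,_,c2=snap('top','t0')
print(c['t'],c2['t']);print(r.get_state())
cv2.imwrite('pics/b0.png',np.vstack([a,b])[:,:,::-1])
E
```

```text
[-0.38520583 -0.05075293  1.60377474] [-0.02358412  0.48798057  0.83862976]
{'clock': 0.1, 'q': array([-1.29219829,  0.68988717, -0.19451478,  1.56621454,  0.15730613,
        0.90250667, -0.21512311]), 'qd': array([ 8.87771629e-04, -1.99258087e-03, -1.82043208e-03, -3.04228137e-03,
       -5.21732254e-05,  6.41913988e-04, -1.50840415e-03]), 'joint_torque': array([-3.56325902e-03, -5.28502750e+01, -1.27221253e+00, -1.53837508e+01,
       -5.26696688e-02,  1.97827496e-03,  3.31429305e-05]), 'tool_pos': array([0.15138705, 0.60581489, 0.23800497]), 'eef_rot': array([ 1.22068884e-01,  9.92521298e-01, -8.11653641e-04, -3.52973121e-05]), 'contact_force': array([ 0.33606109, -0.50210635,  0.27952369]), 'moment': array([0.0170269 , 0.0062323 , 0.01073367]), 'finger_force': 0.0, 'opening': 0.9994342692735324}
```

View pics/t0.png

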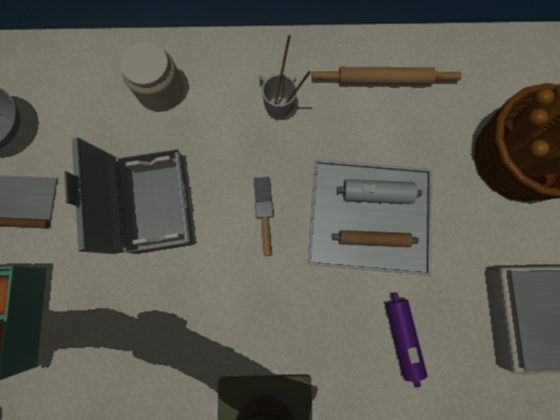

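View pics/s0.png

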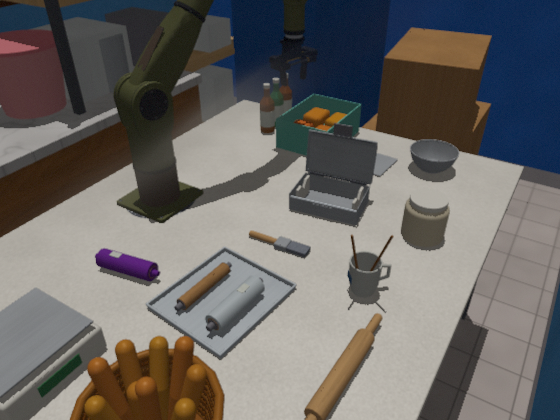

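Run:
```python
from h import *
z=load('t0');C=cloud(z)
print(z['R'])
for n,(u,v) in dict(rollL=(341,190),rollR=(418,194),rollc=(380,191),corec=(375,239),trayTL=(316,162),trayBR=(429,270),table=(250,300),dFR=(188,242),dBR=(181,153),floor=(155,205),lidtop=(78,200),clip=(70,188),brush=(263,210),mug=(280,95),hingeT=(121,160),hingeB=(126,248),endT=(150,153),endB=(155,246),front=(186,195)).items(): print(n,C[v,u].round(3))
# roll: points above tray
P=C[170:212,325:432].reshape(-1,3); Q=P[(P[:,2]>.025)]
c,ev=Q.mean(0),np.linalg.svd(Q[:,:2]-Q[:,:2].mean(0),full_matrices=False)[2]
t=(Q[:,:2]-c[:2])@ev.T
print('roll',len(Q),c,ev[0],t.min(0),t.max(0),Q[:,2].max())
s=load('s0');S=cloud(s).reshape(-1,3);
a=(S[:,2]>.04)&(S[:,2]<.075)&(np.abs(S[:,0]-C[195,186,0])<.2)&(np.abs(S[:,1]-C[205,155,1])<.2)
for lab,X in(('scene',S[a]),):
  print(lab,len(X)); rect=cv2.minAreaRect(X[:,:2].astype(np.float32)*1000); print(rect)
T=C.reshape(-1,3)
a=(T[:,2]>.045)&(T[:,2]<.075)&(np.abs(T[:,0]-C[195,186,0])<.2)&(np.abs(T[:,1]-C[205,155,1])<.2)
print('top',a.sum(),cv2.minAreaRect(T[a][:,:2].astype(np.float32)*1000))
# view enlarged crop of dispenser top
cv2.imwrite('pics/crop.png',cv2.resize(z['p'][125:265,50:210,::-1],None,fx=4,fy=4,interpolation=cv2.INTER_CUBIC))
```

```text
[[-0.01880208 -0.99982256  0.0011554 ]
 [-0.97984314  0.01819646 -0.19893793]
 [ 0.19888161 -0.00487255 -0.98001141]]
rollL [ 0.517 -0.187  0.039]
rollR [ 0.505 -0.369  0.035]
rollc [ 0.51  -0.274  0.054]
corec [ 0.401 -0.26   0.035]
trayTL [ 0.593 -0.133  0.021]
trayBR [ 0.328 -0.385  0.016]
table [0.268 0.031 0.001]
dFR [0.4   0.167 0.056]
dBR [0.628 0.202 0.002]
floor [0.495 0.259 0.011]
lidtop [0.466 0.34  0.213]
clip [0.484 0.345 0.235]
brush [ 0.476 -0.002  0.02 ]
mug [ 0.776 -0.049  0.011]
hingeT [0.597 0.331 0.05 ]
hingeB [0.388 0.304 0.059]
endT [0.608 0.259 0.065]
endB [0.391 0.238 0.064]
front [0.517 0.183 0.018]
roll 1661 [ 0.50993825 -0.27085701  0.05483133] [ 0.07182843 -0.997417  ] [-0.25615316 -0.04101137] [0.10490384 0.18109398] 0.9189718300774967
scene 1581
((495.5679626464844, 263.97900390625), (223.85740661621094, 180.2454833984375), 7.5460429191589355)
top 2802 ((497.5670471191406, 261.62957763671875), (222.5427703857422, 168.1866455078125), 8.054594039916992)
```

View pics/crop.png

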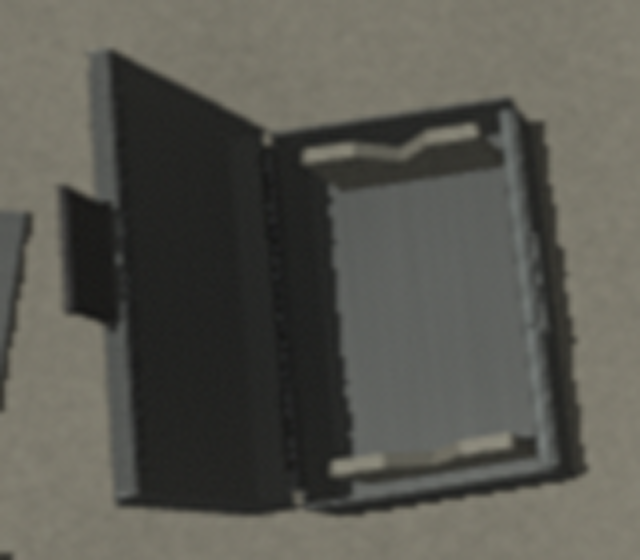

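Run:
```python
from h import *
T=cloud(load('t0')).reshape(-1,3);S=cloud(load('s0')).reshape(-1,3)
for n,A in(('top',T),('scene',S)):
  Q=A[(A[:,2]>.04)&(A[:,2]<.06)&(np.abs(A[:,0]-.51)<.06)&(np.abs(A[:,1]+.275)<.15)]
  (c,s,a)=cv2.minAreaRect(Q[:,:2].astype(np.float32)*1000);print(n,len(Q),c,s,a,np.percentile(Q[:,2],98))
  th=np.radians(7.8);xd=np.array([-np.sin(th),np.cos(th)]);yd=np.array([-np.cos(th),-np.sin(th)])
  c0=np.array([.5,.25]);B=A[(A[:,2]>.02)&(A[:,2]<.25)];L=np.c_[(B[:,:2]-c0)@xd,(B[:,:2]-c0)@yd,B[:,2]]
  m=(abs(L[:,0])<.12)&(abs(L[:,1])<.14);L=L[m]
  fr=L[(L[:,2]>.047)&(L[:,2]<.054)&(L[:,0]<-.03)&(abs(L[:,1])<.08)]
  print('front x',len(fr),np.percentile(fr[:,0],[5,50,95]),'slope',np.polyfit(fr[:,1],fr[:,0],1))
  for sg in(1,-1):
    e=L[(L[:,2]>.061)&(L[:,2]<.067)&(L[:,1]*sg>.06)&(abs(L[:,0])<.05)]
    print('end',sg,len(e),np.percentile(e[:,1],[2,25,50,75,98]) if len(e) else '')
  rect=L[(L[:,2]>.09)&(L[:,2]<.2)]; print('lid y',np.percentile(rect[:,1],[1,99]), np.polyfit(rect[:,2],rect[:,0],1))
```

```text
top 1401 (515.1755981445312, -271.5067138671875) (174.83091735839844, 48.6776008605957) 86.2340087890625 0.05759974574759613
front x 247 [-0.07042764 -0.06621228 -0.05994627] slope [-0.0035186 -0.0656975]
end 1 90 [0.08851726 0.09429502 0.10948995 0.11083704 0.11188956]
end -1 108 [-0.10983473 -0.10780502 -0.10020513 -0.08680396 -0.08509527]
lid y [-0.10746123  0.11248921] [0.1056941  0.08705712]
scene 1047 (515.443359375, -283.92047119140625) (184.043212890625, 47.78802490234375) 85.87504577636719 0.05818347036829168
front x 140 [-0.07200649 -0.06699335 -0.06004907] slope [-0.00048004 -0.06659474]
end 1 39 [0.08828699 0.09028017 0.09797942 0.11158042 0.11366093]
end -1 31 [-0.10909577 -0.10744603 -0.09297781 -0.08946329 -0.08400196]
lid y [-0.10702789  0.1128556 ] [0.11807931 0.08735733]
```

Call:
step_arm --increments '[[[2.7,-3.6,0.9],[0,0,-4]],[[2.7,-3.6,0.9],[0,0,-4]],[[2.7,-3.6,0.9],[0,0,-4]],[[2.7,-3.6,0.9],[0,0,-4]],[[2.7,-3.6,0.9],[0,0,-4]],[[2.7,-3.6,0.9],[0,0,-4]],[[2.7,-3.6,0.9],[0,0,-4]],[[2.7,-3.6,0.9],[0,0,-4]],[[2.7,-3.6,0.9],[0,0,-4]],[[2.7,-3.6,0.9],[0,0,-4]]]' --fingers 1

```text
clock: 1.1
tool_pos: [0.422, 0.2447, 0.329]
eef_rot: [0.455, 0.89, -0.0, -0.0]
contact_force: [0.6, 1.6, 0.1]
opening: 0.996
finger_force: 0.0
```

Call:
step_arm --increments '[[[0.9,-4.5,-1],[0,0,-4]],[[0.9,-4.5,-1],[0,0,-4]],[[0.9,-4.5,-1],[0,0,-4]],[[0.9,-4.5,-1],[0,0,-4]],[[0.9,-4.5,-1],[0,0,-4]],[[0.9,-4.5,-1],[0,0,-4]],[[0.9,-4.5,-1],[0,0,-4]],[[0.9,-4.5,-1],[0,0,-4]],[[0.9,-4.5,-1],[0,0,-4]],[[0.9,-4.5,-1],[0,0,-4]]]'

```text
clock: 2.1
tool_pos: [0.5114, -0.2053, 0.2281]
eef_rot: [0.732, 0.681, 0.0, -0.0]
contact_force: [1.1, 2.1, -0.2]
opening: 0.997
finger_force: 0.0
```

Run:
```python
from h import *
snap('wrist','w1');z=load('w1');C=cloud(z,True).reshape(-1,3)
print(z['fov_y'],z['R'],-z['R'].T@z['t'])
D=cloud(z,False).reshape(-1,3)
for n,A in(('tan',C),):
  ok=z['d'].ravel()>0
  Q=A[ok&(A[:,2]>.042)&(A[:,2]<.06)&(np.abs(A[:,0]-.51)<.05)&(np.abs(A[:,1]+.275)<.11)]
  print(len(Q),cv2.minAreaRect(Q[:,:2].astype(np.float32)*1000),Q[:,2].max())
  for lo,hi in((-.34,-.30),(-.26,-.22)):
    q=Q[(Q[:,1]>lo)&(Q[:,1]<hi)]; print(np.percentile(q[:,0],[1,50,99]) if len(q) else '')
  print(np.percentile(Q[:,1],[.5,99.5]))
  F=A[ok&(A[:,2]<.06)]; print('z hist',np.percentile(F[:,2],[5,25,50,75]))
```

```text
65.70646984690485 [[ 9.97371830e-01 -7.24490441e-02 -7.54148285e-04]
 [-6.89532577e-02 -9.52340054e-01  2.97142844e-01]
 [-2.22459206e-02 -2.96309901e-01 -9.54832740e-01]] [ 0.51723583 -0.1284256   0.37315877]
5300 ((513.6121215820312, -277.82080078125), (166.27003479003906, 44.535362243652344), 86.38975524902344) 0.05654603675845737
[0.48963007 0.51109272 0.53274316]
[0.4948483  0.51595827 0.53737496]
[-0.3587216  -0.19533964]
z hist [-0.00204575 -0.00116577 -0.00041272  0.00187191]
```

View pics/w1.png

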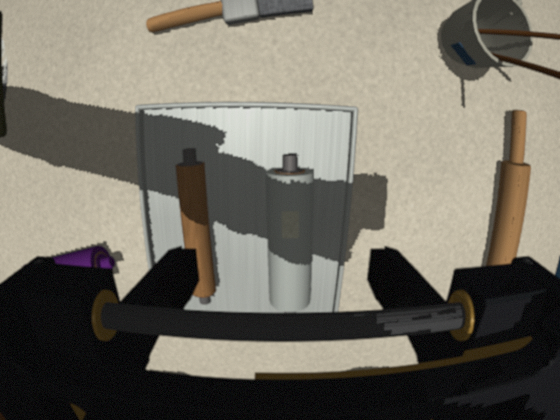

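Call:
step_arm --increments '[[[0.2,-2.4,-1],[0,0,0.5]],[[0,-2.4,-2],[0,0,0]],[[0,-2.4,-3],[0,0,0]],[[0,0,-3],[0,0,0]],[[0,0,-3],[0,0,0]],[[0,0,-3],[0,0,0]],[[0,0,-3],[0,0,0]],[[0,0,-2],[0,0,0]],[[0,0,-1.0],[0,0,0]],[[0,0,-0.6],[0,0,0]]]'

```text
clock: 3.15
tool_pos: [0.5131, -0.2752, 0.0119]
eef_rot: [0.728, 0.685, -0.0, -0.001]
contact_force: [-0.1, 0.8, 0.3]
opening: 0.997
finger_force: 0.0
```

Call:
step_arm --increments '[[[0,0,0],[0,0,0]],[[0,0,0],[0,0,0]],[[0,0,0],[0,0,0]],[[0,0,0],[0,0,0]],[[0,0,0],[0,0,0]],[[0,0,0],[0,0,0]],[[0,0,0],[0,0,0]],[[0,0,0],[0,0,0]],[[0,0,0],[0,0,0]],[[0,0,0],[0,0,0]]]' --fingers 0 --grip_force 30

```text
clock: 4.15
tool_pos: [0.5139, -0.2758, 0.0133]
eef_rot: [0.728, 0.685, 0.0, 0.001]
contact_force: [-0.7, 0.5, 5.5]
opening: 0.58
finger_force: 30.0
```

Call:
step_arm --increments '[[[0,0,1],[0,0,0]],[[0,0,2.5],[0,0,0]],[[0,0,3],[0,0,0]],[[0,2,2],[0,0,-5]],[[0,2,2],[0,0,-5]],[[0,2,2],[0,0,-5]],[[0,2,2],[0,0,-5]],[[0,2,2],[0,0,-5]],[[0,2,2],[0,0,-5]],[[0,2,2],[0,0,-5]]]'

```text
clock: 5.15
tool_pos: [0.5125, -0.1343, 0.2184]
eef_rot: [0.902, 0.433, -0.0, -0.001]
contact_force: [0.4, -0.2, -3.0]
opening: 0.581
finger_force: 30.0
```

Call:
step_arm --increments '[[[-0.2,3.4,0],[0,0,-4.4]],[[-0.2,3.4,0],[0,0,-4.4]],[[-0.2,3.4,0],[0,0,-4.4]],[[-0.2,3.4,0],[0,0,-4.4]],[[-0.2,3.4,0],[0,0,-4.4]],[[-0.2,3.4,0],[0,0,-4.4]],[[-0.2,3.4,0],[0,0,-4.4]],[[-0.2,3.4,0],[0,0,-4.4]],[[0,3.4,0],[0,0,-4.2]],[[0,3.0,0],[0,0,-4.2]]]'

```text
clock: 6.15
tool_pos: [0.4962, 0.2026, 0.2175]
eef_rot: [0.998, 0.068, -0.001, -0.0]
contact_force: [0.4, -0.4, -2.6]
opening: 0.584
finger_force: 30.0
```

Call:
step_arm --increments '[[[0,0,0],[1.5,0.2,0]],[[0,0,0],[1.5,0.2,0]],[[0,0,0],[1.5,0.2,0]],[[0,0,0],[1.5,0.2,0]],[[0,0,0],[1.5,0.2,0]],[[0,0,0],[1.5,0.2,0]],[[0,0,0],[1.5,0.2,0]],[[0,0,0],[1.5,0.2,0]],[[0,0,0],[1.5,0.2,0]],[[0,0,0],[1.5,0.2,0]]]'

```text
clock: 7.15
tool_pos: [0.4975, 0.2003, 0.2178]
eef_rot: [0.989, 0.068, -0.008, -0.132]
contact_force: [0.1, -0.1, -2.9]
opening: 0.583
finger_force: 30.0
```

Run:
```python
from h import *
from scipy.spatial.transform import Rotation as Ro
s=r.get_state();p=s['tool_pos'];M=Ro.from_quat(s['eef_rot']).as_matrix()
print(p,M.round(3),s['finger_force'],s['opening'])
snap('wrist','w2');z=load('w2');A=cloud(z,True).reshape(-1,3);ok=z['d'].ravel()>0
L=(A-p)@M  # tool frame
q=L[ok&(abs(L[:,1])<.024)&(L[:,2]>-.055)&(L[:,2]<.01)&(abs(L[:,0])<.12)]
print('roll in tool: x',np.percentile(q[:,0],[1,50,99]),len(q))
for a,b in((-.07,-.04),(-.04,-.015),(.015,.04),(.04,.07)):
  k=q[(q[:,0]>a)&(q[:,0]<b)]
  if len(k)>20: print(a,len(k),k[:,1].min(),k[:,1].max(),np.percentile(k[:,2],[1,5]))
```

```text
[0.49751161 0.2003105  0.21776041] [[ 0.991  0.132 -0.035]
 [ 0.137 -0.956  0.261]
 [ 0.001 -0.263 -0.965]] 29.998509474098682 0.5828104879552972
roll in tool: x [-0.03640109  0.04376755  0.094326  ] 30135
-0.07 128 -0.02397958490264157 0.023970825126135915 [-0.03368995 -0.03300445]
-0.04 2809 -0.02397479257482837 0.023996888031602374 [-0.04116059 -0.04079502]
0.015 7175 -0.02399341717040184 0.02398862034057941 [-0.04223185 -0.04178383]
0.04 10737 -0.0239965588521953 0.023994825392040866 [-0.04168289 -0.0411003 ]
```

View pics/w2.png

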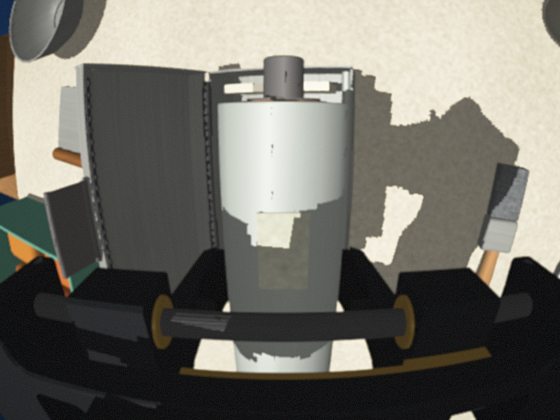

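Run:
```python
from h import *
from scipy.spatial.transform import Rotation as Ro
s=r.get_state();p=s['tool_pos'];M=Ro.from_quat(s['eef_rot']).as_matrix()
z=load('w2');A=cloud(z,True).reshape(-1,3);ok=z['d'].ravel()>0
L=(A-p)@M
f=L[ok&(abs(L[:,1])<.01)&(L[:,2]<-.036)&(L[:,2]>-.05)];print('film end x',np.sort(f[:,0])[-20::6])
j=L[ok&(abs(L[:,1])<.006)&(L[:,2]<-.019)&(L[:,2]>-.03)];print('journal end x',np.percentile(j[:,0],[1,50,99,99.8]))
# lateral centre along axis
for a in np.arange(.0,.08,.02):
  k=L[ok&(L[:,0]>a)&(L[:,0]<a+.02)&(abs(L[:,1])<.03)&(L[:,2]<-.03)&(L[:,2]>-.05)];c=np.polyfit(k[:,1],k[:,2],2);print(a,'axis y',-c[1]/2/c[0])
th=np.radians(7.8);xd=np.array([-np.sin(th),np.cos(th)]);yd=np.array([-np.cos(th),-np.sin(th)]);c0=np.array([.498,.2523])
B=A[ok];D=np.c_[(B[:,:2]-c0)@xd,(B[:,:2]-c0)@yd,B[:,2]]
e=D[(D[:,2]>.058)&(D[:,2]<.07)&(D[:,1]<-.08)&(D[:,1]>-.13)&(abs(D[:,0])<.068)]
h,b=np.histogram(e[:,1],np.arange(-.13,-.08,.003));print('end/saddle y',list(zip(b.round(3),h)))
fr=D[(D[:,2]>.045)&(D[:,2]<.056)&(D[:,0]<-.05)&(D[:,0]>-.09)&(D[:,1]<-.03)&(D[:,1]>-.1)]
print('front x',np.percentile(fr[:,0],[5,25,50,75,95]),np.polyfit(fr[:,1],fr[:,0],1) ,len(fr))
sd=D[(D[:,2]>.063)&(D[:,2]<.072)&(D[:,1]<-.084)&(D[:,1]>-.099)&(abs(D[:,0])<.06)]
h,b=np.histogram(sd[:,0],np.arange(-.06,.061,.004));print('saddle x',list(zip(b.round(3),h)))
l=D[(D[:,2]>.1)&(D[:,2]<.22)&(D[:,0]>.07)&(D[:,0]<.13)];print('lid',len(l),np.polyfit(l[:,2],l[:,0],1), l[:,1].min())
t=D[(abs(D[:,2])<.012)&(D[:,0]<-.1)];print('table',np.median(t[:,2]))
```

```text
film end x [0.07941428 0.07943691 0.07946658 0.07951946]
journal end x [0.08028912 0.08873751 0.09726776 0.0974807 ]
0.0 axis y 0.0020561442616901073
0.02 axis y -0.0009426590255540415
0.04 axis y -0.000957852495993115
0.06 axis y -0.0010059128586593703
end/saddle y [(np.float64(-0.13), np.int64(0)), (np.float64(-0.127), np.int64(0)), (np.float64(-0.124), np.int64(0)), (np.float64(-0.121), np.int64(0)), (np.float64(-0.118), np.int64(0)), (np.float64(-0.115), np.int64(0)), (np.float64(-0.112), np.int64(39)), (np.float64(-0.109), np.int64(231)), (np.float64(-0.106), np.int64(12)), (np.float64(-0.103), np.int64(9)), (np.float64(-0.1), np.int64(12)), (np.float64(-0.097), np.int64(25)), (np.float64(-0.094), np.int64(186)), (np.float64(-0.091), np.int64(209)), (np.float64(-0.088), np.int64(209)), (np.float64(-0.085), np.int64(12))]
front x [-0.07214931 -0.07099877 -0.06943277 -0.06584647 -0.06263018] [-0.09057183 -0.0750291 ] 464
saddle x [(np.float64(-0.06), np.int64(0)), (np.float64(-0.056), np.int64(7)), (np.float64(-0.052), np.int64(43)), (np.float64(-0.048), np.int64(38)), (np.float64
[... 274 characters left out ...]
.float64(-0.012), np.int64(0)), (np.float64(-0.008), np.int64(0)), (np.float64(-0.004), np.int64(0)), (np.float64(0.0), np.int64(0)), (np.float64(0.004), np.int64(0)), (np.float64(0.008), np.int64(0)), (np.float64(0.012), np.int64(7)), (np.float64(0.016), np.int64(42)), (np.float64(0.02), np.int64(36)), (np.float64(0.024), np.int64(33)), (np.float64(0.028), np.int64(34)), (np.float64(0.032), np.int64(33)), (np.float64(0.036), np.int64(34)), (np.float64(0.04), np.int64(28)), (np.float64(0.044), np.int64(30)), (np.float64(0.048), np.int64(1)), (np.float64(0.052), np.int64(0)), (np.float64(0.056), np.int64(0))]
lid 18818 [-0.03650485  0.10464084] -0.10903747547820988
table -0.000892906407128696
```

```bash
python3 - <<'E'
from h import *
z=load('t0');f=210/np.tan(np.radians(z['fov_y'])/2);o=-z['R'].T@z['t']
def ray(u,v,h):
  d=z['R'].T@np.array([(u-z['cx'])/f,(v-z['cy'])/f,1]);return (o+d*(h-o[2])/d[2])[:2]
cr=lambda x,y,h:ray(50+x/4-.4,125+y/4-.4,h)
th=np.radians(7.8);xd=np.array([-np.sin(th),np.cos(th)]);yd=np.array([-np.cos(th),-np.sin(th)]);c0=np.array([.498,.2523])
for n,a in dict(topL=(302,157,.068),topR=(480,130,.068),botL=(330,467,.068),botR=(516,440,.068),VtL=(360,152,.068),VtR=(427,136,.068),VbL=(387,460,.068),VbR=(456,447,.068),frontT=(505,110,.051),frontB=(548,465,.051),hingeT=(268,138,.068),hingeB=(298,498,.068)).items():
  p=cr(*a);print(n,p.round(4),((p-c0)@xd).round(4),((p-c0)@yd).round(4))
# depth-based saddle points & table tilt, top
A=cloud(z).reshape(-1,3);P=z['p'].reshape(-1,3).astype(int)
D=np.c_[(A[:,:2]-c0)@xd,(A[:,:2]-c0)@yd,A[:,2]]
for sg in(-1,1):
  m=(D[:,2]>.063)&(D[:,2]<.073)&(abs(D[:,1]*sg-.091)<.008)&(abs(D[:,0])<.06);e=D[m];print(sg,len(e),np.sort(e[:,0]).round(3)[::4],e[:,1].mean())
E
python3 - <<'E'
import sys;sys.path.insert(0,'.')
import cv2
i=cv2.imread('pics/w2.png')[50:170,60:370]
cv2.imwrite('pics/c2.png',cv2.resize(i,None,fx=2.5,fy=2.5,interpolation=cv2.INTER_CUBIC))
E
```

```text
topL [0.5815 0.3137] 0.0495 -0.091
topR [0.5959 0.2116] -0.0536 -0.0915
botL [0.4021 0.2876] 0.048 0.0903
botR [0.4151 0.1851] -0.0553 0.0912
VtL [0.5839 0.2804] 0.0162 -0.0889
VtR [0.5928 0.2422] -0.0229 -0.0926
VbL [0.4053 0.2563] 0.0165 0.0913
VbR [0.4119 0.2183] -0.022 0.09
frontT [0.6137 0.2021] -0.0655 -0.1078
frontB [0.4027 0.1708] -0.0678 0.1055
hingeT [0.5933 0.3341] 0.0681 -0.1055
hingeB [0.3853 0.3043] 0.0668 0.1046
-1 128 [-0.052 -0.05  -0.047 -0.046 -0.043 -0.041 -0.04  -0.037 -0.035 -0.033
 -0.03  -0.029 -0.027 -0.024 -0.023 -0.019  0.014  0.017  0.019  0.021
  0.023  0.026  0.027  0.03   0.032  0.034  0.035  0.038  0.04   0.042
  0.045  0.047] -0.09081215537073736
1 124 [-0.053 -0.05  -0.048 -0.046 -0.043 -0.041 -0.039 -0.037 -0.035 -0.032
 -0.03  -0.027 -0.025 -0.023 -0.02   0.014  0.016  0.017  0.019  0.021
  0.023  0.026  0.028  0.03   0.032  0.035  0.037  0.039  0.042  0.044
  0.045] 0.09069196027167256
```

View pics/c2.png

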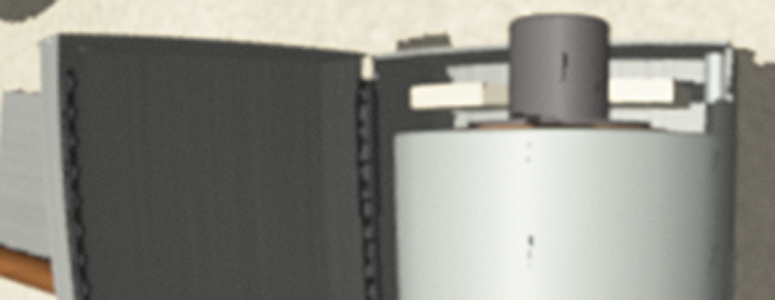

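Call:
step_arm --increments '[[[0.1,1.8,0],[0,0,0.3]],[[0.1,1.8,0],[0,0,0]],[[0.1,1.7,-1],[0,0,0]],[[0,0,-2.5],[0,0,0]],[[0,0,-2.5],[0,0,0]],[[0,0,-2.5],[0,0,0]],[[0,0,-2.5],[0,0,0]],[[0,0,-2],[0,0,0]],[[0,0,-1],[0,0,0]],[[0,0,-0.5],[0,0,0]]]'

```text
clock: 8.2
tool_pos: [0.4998, 0.2532, 0.071]
eef_rot: [0.989, 0.07, -0.01, -0.131]
contact_force: [0.6, 0.3, -3.3]
opening: 0.582
finger_force: 30.0
```

Run:
```python
from h import *
from scipy.spatial.transform import Rotation as Ro
s=r.get_state();p=s['tool_pos'];M=Ro.from_quat(s['eef_rot']).as_matrix()
print(p,M.round(3),s['contact_force']);print('roll c',p+M@[-.0025,-.001,-.016])
a,d,c=snap('wrist','w3');z=load('w3');A=cloud(z,True).reshape(-1,3);ok=z['d'].ravel()>0
th=np.radians(8.2);xd=np.array([-np.sin(th),np.cos(th)]);yd=np.array([-np.cos(th),-np.sin(th)]);c0=np.array([.4984,.2494])
D=np.c_[(A[:,:2]-c0)@xd,(A[:,:2]-c0)@yd,A[:,2]];D[~ok]=9
sd=D[(D[:,2]>.064)&(D[:,2]<.071)&(D[:,1]<-.08)&(D[:,1]>-.1)&(abs(D[:,0])<.062)]
print('saddle x',np.percentile(sd[:,0],[.5,99.5]),'y',np.percentile(sd[:,1],[2,98]),len(sd))
j=D[(D[:,2]>.086)&(D[:,2]<.1)&(D[:,1]<-.086)&(D[:,1]>-.12)&(abs(D[:,0])<.02)]
k=np.polyfit(j[:,0],j[:,2],2);print('journal x',-k[1]/2/k[0],'top',np.percentile(j[:,2],98),'end y',j[:,1].min())
cv2.imwrite('pics/c3.png',cv2.resize(a[20:240,100:420,::-1],None,fx=2.4,fy=2.4))
```

```text
[0.49978239 0.25324777 0.07100127] [[ 0.99   0.137 -0.038]
 [ 0.142 -0.956  0.258]
 [-0.001 -0.261 -0.965]] [ 0.55547801  0.25101473 -3.34373293]
roll c [0.49777722 0.24972144 0.08671096]
saddle x [-0.04954165  0.04981493] y [-0.0937088 -0.0859417] 2358
journal x -0.0006925164521121333 top 0.09389501702698858 end y -0.09958634303574848
```

View pics/c3.png

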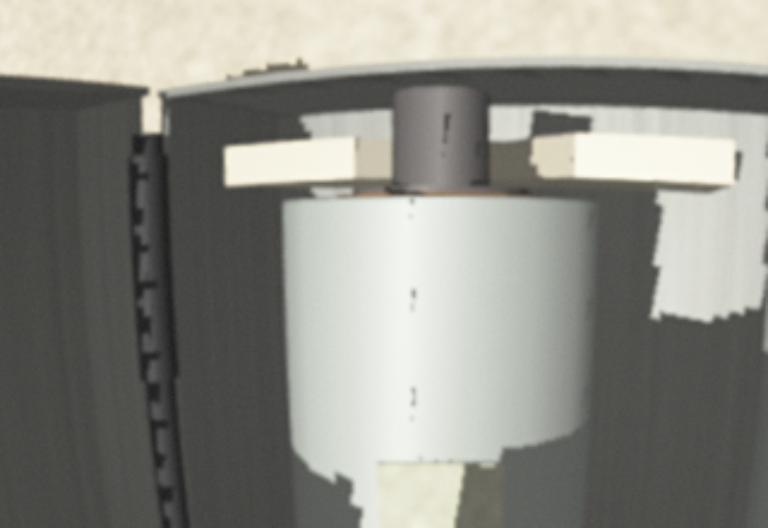

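Call:
step_arm --increments '[[[0,0.05,-0.5],[0,0,0]],[[0,0,-0.5],[0,0,0]],[[0,0,-0.5],[0,0,0]],[[0,0,-0.4],[0,0,0]],[[0,0,-0.3],[0,0,0]],[[0,0,-0.3],[0,0,0]],[[0,0,-0.2],[0,0,0]],[[0,0,-0.1],[0,0,0]],[[0,0,0],[0,0,0]],[[0,0,0],[0,0,0]]]'

```text
clock: 9.25
tool_pos: [0.5005, 0.2539, 0.0448]
eef_rot: [0.989, 0.071, -0.009, -0.131]
contact_force: [-0.6, -0.4, -2.6]
opening: 0.579
finger_force: 30.0
```

Call:
step_arm --increments '[[[0,0,-0.1],[0,0,0]],[[0,0,-0.1],[0,0,0]],[[0,0,-0.1],[0,0,0]],[[0,0,0],[0,0,0]],[[0,0,0],[0,0,0]],[[0,0,0],[0,0,0]],[[0,0,0],[0,0,0]],[[0,0,0],[0,0,0]],[[0,0,0],[0,0,0]],[[0,0,0],[0,0,0]]]'

```text
clock: 10.25
tool_pos: [0.5006, 0.2541, 0.0427]
eef_rot: [0.989, 0.071, -0.008, -0.132]
contact_force: [-0.7, -1.6, 5.8]
opening: 0.583
finger_force: 30.0
```

Call:
step_arm --increments '[[[0,0,0],[0,0,0]],[[0,0,0],[0,0,0]],[[0,0,0],[0,0,0]],[[0,0,0],[0,0,0]],[[0,0,0],[0,0,0]],[[0,0,0],[0,0,0]],[[0,0,0],[0,0,0]],[[0,0,0],[0,0,0]],[[0,0,0],[0,0,0]],[[0,0,0],[0,0,0]]]' --fingers 0.75

```text
clock: 11.25
tool_pos: [0.5005, 0.2539, 0.0417]
eef_rot: [0.989, 0.071, -0.009, -0.131]
contact_force: [-0.4, 0.2, 0.1]
opening: 0.753
finger_force: 0.0
```

Run:
```python
from h import *
print(r.get_state()['finger_force'],r.get_state()['contact_force'],r.get_state()['opening'])
snap('wrist','w4');z=load('w4');A=cloud(z,True).reshape(-1,3);ok=z['d'].ravel()>0
th=np.radians(8.2);xd=np.array([-np.sin(th),np.cos(th)]);yd=np.array([-np.cos(th),-np.sin(th)]);c0=np.array([.4984,.2494])
D=np.c_[(A[:,:2]-c0)@xd,(A[:,:2]-c0)@yd,A[:,2]];D[~ok]=9
for a in(-.11,-.08,-.06,-.04,-.02):
  j=D[(D[:,2]>.05)&(D[:,2]<.09)&(D[:,1]<a+.015)&(D[:,1]>a)&(abs(D[:,0])<(.02 if a>-.1 else .006))]
  if len(j)>30:k=np.polyfit(j[:,0],j[:,2],2);print(a,'x',-k[1]/2/k[0],'top',np.percentile(j[:,2],98),j[:,1].min())
```

```text
0.0 [-0.44225685  0.18576204  0.11200698] 0.7534762139848811
-0.11 x 2.742885771156596e-05 top 0.06557104000547224 -0.10973090236806052
-0.08 x 0.00018159695494850372 top 0.08357454485312196 -0.07999648377302447
-0.06 x 0.00016275501669422933 top 0.08356680698183369 -0.05999974659349008
-0.04 x -0.00042459839444784064 top 0.08490192331862434 -0.039999689563792296
-0.02 x -5.2243910666652996e-05 top 0.08424620951159531 -0.01999818588148033
```

Call:
step_arm --increments '[[[0.04,-0.26,0.96],[0,0,0]],[[0.08,-0.52,1.93],[0,0,0]],[[0.1,-0.65,2.4],[0,0,0]],[[0.1,-0.65,2.4],[0,0,0]],[[0.1,-0.65,2.4],[0,0,0]],[[0.1,-0.65,2.4],[0,0,0]],[[0.1,-0.65,3],[0,0,0]],[[0,0,4],[-5,-0.7,0]],[[0,0,4],[-5,-0.7,0]],[[0,0,4],[-5,-0.7,0]]]'

```text
clock: 12.3
tool_pos: [0.5063, 0.2125, 0.3194]
eef_rot: [0.998, 0.07, 0.001, 0.002]
contact_force: [1.7, 1.2, 0.0]
opening: 0.747
finger_force: 0.0
```

Run:
```python
from h import *
print(r.get_state()['tool_pos'],r.get_state()['eef_rot'])
snap('wrist','w5');z=load('w5');A=cloud(z,True).reshape(-1,3);ok=z['d'].ravel()>0
th=np.radians(8.2);xd=np.array([-np.sin(th),np.cos(th)]);yd=np.array([-np.cos(th),-np.sin(th)]);c0=np.array([.4984,.2494])
D=np.c_[(A[:,:2]-c0)@xd,(A[:,:2]-c0)@yd,A[:,2]];D[~ok]=9
for a in(-.11,-.08,-.04,-0.,.04):
  j=D[(D[:,2]>.055)&(D[:,2]<.09)&(D[:,1]<a+.015)&(D[:,1]>a)&(abs(D[:,0])<(.02 if a>-.1 else .006))]
  if len(j)>30:k=np.polyfit(j[:,0],j[:,2],2);print(a,'x',-k[1]/2/k[0],'top',np.percentile(j[:,2],98),j[:,1].min())
for z0 in(.1,.15,.19,.22):
  l=D[(abs(D[:,2]-z0)<.005)&(D[:,0]>.05)&(D[:,0]<.2)&(abs(D[:,1])<.1)];print(z0,len(l),np.percentile(l[:,0],[5,50,95]) if len(l) else '')
b=D[(D[:,0]>.12)&(D[:,0]<.25)&(abs(D[:,1])<.1)];print('behind max z',np.percentile(b[:,2],[50,99]))
```

```text
[0.50632341 0.21253017 0.31942922] [9.97544284e-01 7.00074208e-02 7.77417049e-04 1.93872845e-03]
-0.11 x 0.0006763069228098892 top 0.06544925706258635 -0.10871935876498454
-0.08 x -4.330016451760672e-06 top 0.08371324304617071 -0.07998160978214615
-0.04 x -0.00011415710881523667 top 0.08527825594976386 -0.03993045025937888
-0.0 x 0.00048670090799907855 top 0.08375406793116573 3.2982962757641986e-06
0.04 x 0.0006099368413429926 top 0.08368858191253647 0.04010889380738928
0.1 647 [0.09662389 0.09770051 0.09879017]
0.15 917 [0.10443764 0.1055838  0.10671372]
0.19 0 
0.22 370 [0.09482667 0.09565607 0.09640233]
behind max z [-0.00079919  0.00635313]
```

Call:
step_arm --increments '[[[-0.3,1.9,0],[0,0,8.5]],[[-0.3,1.9,0],[0,0,8.5]],[[-0.3,1.9,0],[0,0,8.5]],[[-0.3,1.9,0],[0,0,8.5]],[[-0.3,1.9,0],[0,0,8.5]],[[-0.3,1.9,0],[0,0,8.5]],[[-0.3,1.9,0],[0,0,8.5]],[[-0.3,1.9,0],[0,0,8.5]],[[-0.3,1.9,0],[0,0,8.5]],[[0,0,0],[0,0,8.5]]]' --fingers 0 --grip_force 10

```text
clock: 13.35
tool_pos: [0.4779, 0.3876, 0.3166]
eef_rot: [0.684, 0.73, 0.001, -0.001]
contact_force: [-0.3, 0.2, 0.3]
opening: 0.009
finger_force: 0.0
```

Call:
step_arm --increments '[[[0,0,-1],[0,0,4.6]],[[0,0,-2],[0,0,0]],[[0,0,-2],[0,0,0]],[[0,0,-2],[0,0,0]],[[0,0,-2],[0,0,0]],[[0,0,-2],[0,0,0]],[[0,0,-2],[0,0,0]],[[0,0,-1.5],[0,0,0]],[[0,0,-0.6],[0,0,0]],[[0,0,0],[0,0,0]]]'

```text
clock: 14.35
tool_pos: [0.4793, 0.384, 0.1652]
eef_rot: [0.658, 0.753, -0.001, -0.0]
contact_force: [0.5, 0.3, 0.2]
opening: 0.006
finger_force: 0.0
```

Call:
step_arm --increments '[[[0.14,-0.99,0.4],[0,0,0]],[[0.14,-0.99,0.4],[0,0,0]],[[0.14,-0.99,0.4],[0,0,0]],[[0.14,-0.99,0.4],[0,0,0]],[[0.14,-0.99,0],[0,0,0]],[[0.14,-0.99,0],[0,0,0]],[[0.14,-0.99,0],[0,0,0]],[[0.13,-0.89,-0.2],[0,0,0]],[[0.13,-0.89,-0.2],[0,0,0]],[[0.13,-0.89,-0.2],[0,0,0]]]'

```text
clock: 15.35
tool_pos: [0.4937, 0.2875, 0.1753]
eef_rot: [0.658, 0.753, 0.0, 0.0]
contact_force: [-0.1, 2.3, -1.0]
opening: 0.006
finger_force: 0.7
```

Call:
step_arm --increments '[[[0.18,-1.24,-0.65],[0,0,0]],[[0.18,-1.24,-0.65],[0,0,0]],[[0.1,-0.69,-0.63],[0,0,0]],[[0.1,-0.69,-0.63],[0,0,0]],[[0.1,-0.69,-0.63],[0,0,0]],[[0.08,-0.53,-0.8],[0,0,0]],[[0.08,-0.53,-0.8],[0,0,0]],[[0.08,-0.53,-0.8],[0,0,0]],[[0.05,-0.33,-0.9],[0,0,0]],[[0,0,0],[0,0,0]]]'

```text
clock: 16.35
tool_pos: [0.5022, 0.2229, 0.1094]
eef_rot: [0.658, 0.753, -0.001, -0.0]
contact_force: [-0.3, 0.6, 0.4]
opening: 0.004
finger_force: 0.0
```

Call:
step_arm --increments '[[[0.05,-0.33,-0.9],[0,0,0]],[[0.05,-0.33,-0.9],[0,0,0]],[[0,0,-0.2],[0,0,0]],[[0,0,0],[0,0,0]],[[0,0,0],[0,0,0]],[[0,0,0],[0,0,0]],[[0,0,0],[0,0,0]],[[0,0,0],[0,0,0]],[[0,0,0],[0,0,0]],[[0,0,0],[0,0,0]]]'

```text
clock: 17.35
tool_pos: [0.5041, 0.2181, 0.0933]
eef_rot: [0.657, 0.754, 0.002, -0.0]
contact_force: [-5.7, -0.3, 27.4]
opening: 0.003
finger_force: 13.4
```

Call:
step_arm --increments '[[[0,0,0.5],[0,0,0]],[[0,0,1],[0,0,0]],[[0,0,1.5],[0,0,0]],[[0,0,1.5],[0,0,0]],[[0,0,0.5],[0,0,0]],[[0.2,-1.6,0],[0,0,0]],[[0.2,-1.6,0],[0,0,0]],[[0.3,-1.6,0],[0,0,0]],[[0.2,-1.7,0],[0,0,0]],[[0,0,0],[0,0,0]]]'

```text
clock: 18.35
tool_pos: [0.513, 0.1491, 0.1404]
eef_rot: [0.659, 0.752, -0.001, 0.0]
contact_force: [-0.3, -1.0, -0.4]
opening: 0.003
finger_force: 0.0
```

Run:
```python
from h import *
th=np.radians(8.2);xd=np.array([-np.sin(th),np.cos(th)]);yd=np.array([-np.cos(th),-np.sin(th)]);c0=np.array([.4984,.2494])
p=r.get_state()['tool_pos'];print((p[:2]-c0)@xd,(p[:2]-c0)@yd,p[2])
for cam in('scene','top'):
  a,_,_=snap(cam,cam+'6');A=cloud(load(cam+'6')).reshape(-1,3)
  D=np.c_[(A[:,:2]-c0)@xd,(A[:,:2]-c0)@yd,A[:,2]]
  l=D[(D[:,2]>.082)&(D[:,2]<.11)&(abs(D[:,0])<.048)&(abs(D[:,1])<.1)]
  print(cam,'lid',len(l),np.polyfit(l[:,0],l[:,2],1) if len(l)>20 else '')
  c=D[(D[:,2]>.02)&(D[:,2]<.09)&(D[:,0]<-.08)&(D[:,0]>-.13)&(abs(D[:,1])<.04)]
  print('clip',len(c),np.percentile(c,[5,50,95],axis=0).round(3) if len(c)>5 else '')
cv2.imwrite('pics/c6.png',cv2.resize(load('scene6')['p'][80:260,220:460,::-1],None,fx=3,fy=3))
```

```text
-0.1013546290603841 -0.0001419103417170925 0.14038107961551827
scene lid 891 [0.00577285 0.09453098]
clip 143 [[-0.104 -0.027  0.062]
 [-0.092  0.     0.067]
 [-0.081  0.029  0.072]]
top lid 2599 [0.001456   0.09420161]
clip 57 [[-0.105 -0.009  0.062]
 [-0.102  0.008  0.064]
 [-0.098  0.025  0.066]]
```

View pics/c6.png

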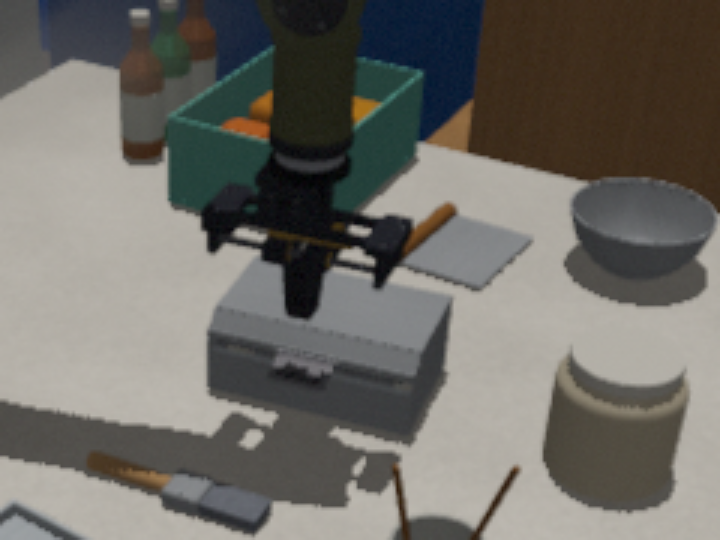

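Call:
step_arm --increments '[[[0,0.2,-2],[0,0,0]],[[0,0,-2],[0,0,0]],[[0,0,-1.5],[0,0,0]],[[0,0,-0.7],[0,0,0]],[[0,0,-0.7],[0,0,0]],[[0,0,-0.7],[0,0,0]],[[0,0,-0.7],[0,0,0]],[[0,0,-0.7],[0,0,0]],[[0,0,0],[0,0,0]],[[0,0,0],[0,0,0]]]'

```text
clock: 19.45
tool_pos: [0.5128, 0.154, 0.0506]
eef_rot: [0.658, 0.753, -0.0, -0.0]
contact_force: [0.5, -2.1, -0.3]
opening: 0.01
finger_force: 0.3
```

Call:
step_arm --increments '[[[-0.04,0.3,0],[0,0,0]],[[-0.04,0.3,0],[0,0,0]],[[-0.04,0.3,0],[0,0,0]],[[-0.03,0.2,0],[0,0,0]],[[0,0,0],[0,0,0]],[[0,0,0],[0,0,0]],[[0,0,0],[0,0,0]],[[0,0,0],[0,0,0]],[[0,0,0],[0,0,0]],[[0,0,0],[0,0,0]]]'

```text
clock: 20.45
tool_pos: [0.5112, 0.164, 0.0506]
eef_rot: [0.658, 0.753, -0.001, 0.0]
contact_force: [0.8, -5.5, -2.4]
opening: 0.007
finger_force: 2.6
```

Call:
step_arm --increments '[[[-0.02,0.15,0],[0,0,0]],[[-0.02,0.15,0],[0,0,0]],[[0,0.1,0],[0,0,0]],[[0,0.1,0],[0,0,0]],[[0,0,0],[0,0,0]],[[0,0,0],[0,0,0]],[[0,0,0],[0,0,0]],[[0,0,0],[0,0,0]],[[0,0,0],[0,0,0]],[[0,0,0],[0,0,0]]]'

```text
clock: 21.45
tool_pos: [0.5111, 0.1642, 0.0506]
eef_rot: [0.659, 0.752, -0.003, 0.002]
contact_force: [2.4, -13.8, -0.7]
opening: 0.007
finger_force: 6.9
```

Firm stop at the front wall. Back off straight out and look.

Call:
step_arm --increments '[[[0.1,-0.8,0],[0,0,0]],[[0.3,-1.8,0],[0,0,0]],[[0.4,-2.5,0],[0,0,0]],[[0.4,-2.5,0],[0,0,0]],[[0,-2,2],[0,0,0]],[[0,-2,3],[0,0,0]],[[0,-2,3],[0,0,0]],[[0,0,3],[0,0,0]],[[0,0,2],[0,0,0]],[[0,0,0],[0,0,0]]]'

```text
clock: 22.45
tool_pos: [0.525, 0.0358, 0.1836]
eef_rot: [0.657, 0.754, 0.003, 0.002]
contact_force: [0.5, 1.2, -0.2]
opening: 0.006
finger_force: 0.0
```

Run:
```python
from h import *
th=np.radians(8.2);xd=np.array([-np.sin(th),np.cos(th)]);yd=np.array([-np.cos(th),-np.sin(th)]);c0=np.array([.4984,.2494])
for cam in('scene','top','wrist'):
  a,_,_=snap(cam,cam+'7');A=cloud(load(cam+'7'),cam=='wrist').reshape(-1,3)
  D=np.c_[(A[:,:2]-c0)@xd,(A[:,:2]-c0)@yd,A[:,2]]
  l=D[(D[:,2]>.082)&(D[:,2]<.11)&(abs(D[:,0])<.048)&(abs(D[:,1])<.1)]
  print(cam,'lid',len(l),np.polyfit(l[:,0],l[:,2],1) if len(l)>20 else '')
  c=D[(D[:,2]>.035)&(D[:,2]<.075)&(D[:,0]<-.066)&(D[:,0]>-.13)&(abs(D[:,1])<.028)]
  for h in(.045,.055,.065):
    k=c[abs(c[:,2]-h)<.005]; print(h,len(k),np.percentile(k[:,0],[5,50,95]).round(4) if len(k)>5 else '')
cv2.imwrite('pics/c7.png',cv2.resize(load('scene7')['p'][120:260,240:420,::-1],None,fx=4,fy=4))
```

```text
scene lid 764 [0.00662793 0.0946305 ]
0.045 48 [-0.0782 -0.0734 -0.0699]
0.055 51 [-0.0768 -0.0731 -0.0696]
0.065 46 [-0.0765 -0.0732 -0.0695]
top lid 0 
0.045 0 
0.055 0 
0.065 0 
wrist lid 0 
0.045 223 [-0.0777 -0.0766 -0.0757]
0.055 226 [-0.0767 -0.0758 -0.0752]
0.065 104 [-0.0761 -0.0758 -0.0753]
```

View pics/c7.png

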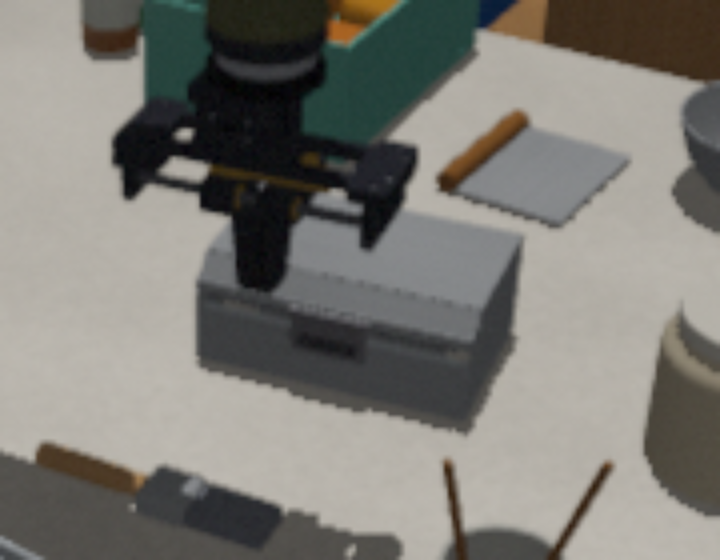

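The image shows the cover shut and the clip flat against the front (at about pixel 330,340 in the crop). It leans about 0.05 rad, within the 0.15 limit, and the gripper is clear of everything.

```bash
python3 -c "
from plant import r
print(r.finish_job())"
```

```text
the job is handed in; nothing more can be done
None
```

The new roll rests in both V saddles, the cover is shut and the clip is folded flat, and I handed the job in at about 22.6 s of the 72 s allowed; the hand-in call returned no verdict.

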